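# Draw the packing plate out from under a stack of setup blocks

### The arm

A 7-joint arm with a two-finger parallel gripper is mounted at the origin on a cart in front of the work surface, level with it; the furniture and walls round the work are solid. World frame = base frame: x ahead of the robot, y to its left, z up, the work surface at z = 0. Lengths are in m, angles in rad, forces in N, time in s.
With the tool pointing down it reaches from about 0.4 to 0.85 m from the base axis. Payload 10.4 kg.
Tool frame: the origin (TCP) lies on the centre line of the jaws, within the pads' length; the fingertips stand 11 mm ahead of it and the grasp point (between the pads) lies 8 mm behind it (tip_reach is the distance from the TCP to the fingertips, in m); z points along the fingers, y is the line along which they close (so a half turn about z gives the same grasp; the last joint's range is limited). The gripper opens to 85 mm and grips with 20 to 120 N. Pads are 22 mm wide; open, the fingers measure 114 mm over their backs; the gripper's body (76 mm by 85 mm) begins 54 mm behind the grasp point. The pads swing forward as they close: fully open they stand 13 mm farther back than shut.
Start: joints at [-1.169, 0.332, -0.065, 1.46, 0.022, 1.35, -0.088], TCP at [0.258, 0.569, 0.242] pointing down, gripper open.
Joint ranges: [-2.6, 2.6], [-0.5, 2.12], [-1.47, 1.34], [0.16, 2.42], [-1.27, 4.41], [0.06, 2.06], [-2.6, 2.6]. Speed limits (rad/s): [2.22, 2.22, 2.79, 2.79, 3.14, 3.14, 3.14].

### API

Orientations are given as a unit quaternion [x, y, z, w].
In Python, from workcell import get_obs, camera, hand_in, tip_reach gives the robot as it stands. The module is installed in compiled form; this text tells all that it offers.
- The arm moves only by the tool move_arm, never from a script. Its argument "plan" is a list of rows, each an object with "delta_pos": the shift along the tool's x, y, z in a scale on which 1.0 is 1 m, a list of three; "turn": the turn, a rotation vector about the tool's x, y, z in fractions of the full range, 1 being pi rad, a list of three; "fingers": the closure, from 0 (fully open) to 1 (shut). A call has 1 to 12 rows; each row is the pose to reach, as a shift and turn from the pose commanded when the call began, along the tool's axes at that moment; what a row does not reach only later rows make up. A row lasts 1/8 s, in which the tool goes at most 62.5 mm and 10.7 degrees, less where a joint would pass 70% of its speed; a pose out of reach is approached as far as the arm can. A call with a gripper value outside its range is refused whole. The fingers move at their own pace and stop on an object; "force" is the grip in N (left out, the last holds). Time passes only in rows, so rows that repeat a pose let the fingers close. It gives the time, the measured TCP pose, the force, the opening and the grip force at its end, in the units of the state.
- get_obs(): the state, without advancing time (a new reading comes with each control period).
- camera(name): name is "scene" or "side" or "wrist"; returns a dict with "color" (480x640x3 uint8, red, green, blue), "range_z" (480x640 float32, m along the optical axis (not along the pixel's ray), 0 where there is no reading), "fx", "fy", "cx", "cy" (pixels), "R" (3x3) and "t" (3): a world point X has camera coordinates R X + t; the wrist camera has in their place "tool_from_camera" (4x4, takes a point from camera to tool coordinates, whose origin is the TCP and whose axes are the flange's). Camera axes: x right, y down, z forward; pixel columns grow to the right and rows downward; lengths in m; the calibration is good to about 2 mm. A picture is of the moment at which its call begins: read the wrist's pose just before it.
- hand_in(): hands the job in; it is judged then, once.
The state is a dict: "clock": time; "joint_pos": joint angles; "joint_velocities": joint speeds; "tau": joint torques, N m; "position": TCP position; "ee_rot": TCP orientation; "ft_force": force on the tool from outside, world axes, zero at the start; "torque": the same for the moment, N m; "grip_width": opening from 0.0 (shut) to 1.0 (fully open); "grasp_force": force on a finger pad.
Only numpy, scipy, OpenCV 4.12 (cv2) and the standard library are available. Lean on these libraries where they do the work, as an engineer would, in place of code of your own. Each camera call takes 0.05 s, during which the arm holds its last target. There are 200 camera calls.

### The job

Draw the packing plate out from under the stack of setup blocks, by its fin and towards the near end of the fixture, so that the stack comes down on the pad and stands as it stood; the stop bar holds the stack back, so do not touch the stack. The pin under the plate runs in a slotted guide that was set askew by hand: feel for its direction, keep the plate low until it is clear of the stop bar, and never let it bear hard on the guide. Then lay the plate level across the two ribs of the shallow grey tray without dropping it, and leave everything else where it is.

Things in the scene. Friction and masses are not known exactly. Their poses are not given: they have to be found in the camera images.
- fixture: Aluminium drop fixture, fixed. Origin: on its underside (table height) below the stop bar; x from the near end to the far (stack) end, z up. Base 190 mm wide (y), x = -143 to 78 mm, 6 mm thick; on it a flat pad from x = -28 mm to the far end, top at z = 14 mm. The plate lies on the pad with the stack on it.
- stop (a point): Middle of the dark stop bar, at x = -1, y = 0, z = 31 mm of the fixture, same axes. Bar 10 mm thick (x), 180 mm long (y), z = 23 to 39 mm of the fixture, on posts at y = +-82 mm (12 mm wide, up to 41 mm); lugs at y = +-41 to 48 mm run back beside the stack. The plate passes below the bar and lugs; the stack stands beyond the bar, which holds it back.
- slot (a point): Start of the guide slot, at x = -45, y = 0, z = 6 mm of the fixture, with the fixture's axes. The plate's 8 mm pin runs 90 mm from here in a straight 9.5 mm slot between two dark bars, z = 6 to 12 mm. The slot's direction is NOT measured: up to 0.45 rad to either side of the fixture's -x. It does not yield: a wrong course is felt as sideways force; over 10 N on the guide is too much.
- plate: Loose steel plate, 0.2 to 0.43 kg. Origin: on its underside at the pin, at the start 14 mm above the table: x to its far end, z up. 122 long (x = -17 to 105 mm), 42 wide, 5 thick; fin 30 (x) x 10 (y) mm above the origin, z = 5 to 38 mm; pin 6 mm long below. Draw it along the slot, keeping its yaw, until its origin is at x = -114 to -122 mm of the fixture, then lift; the pull takes 5 to 25 N.
- block_low: Bottom of the stack: drilled steel setup block, 50 (x) x 75 (y) x 25 mm. Origin: centre of its underside. It stands 1 to 4 mm beyond the stop bar on the plate, 19 mm above the table; with the plate gone it rests on the pad, its underside 14 mm above the table.
- block_high: Middle of the stack: the same kind of drilled setup block, 50 x 75 x 25 mm, squarely on the first. Origin: centre of its underside.
- bush: Top of the stack: stepped turned bush, 44 mm across the foot, 34 mm high, loose on the upper block. Origin: centre of its underside. The whole stack (about 1.1 kg) reaches 103 mm above the table.
- tray: Shallow open grey tray, fixed, 210 (x) x 120 (y) x 18 mm outside, walls 4 mm, inner floor 4 mm above the table. Origin: centre of its underside; x along its length. Two ribs 8 mm wide run across it (along y) at x = +-30 mm, tops 12 mm above the table: the plate lies lengthwise across both, either way round, its pin hanging outside them.
- tape_measure: black tape measure, 64 x 99 x 35 mm, bystander; origin at the centre of its underside
- chuck_key: black T-shaped chuck key, 100 x 100 x 14 mm, lying flat, bystander; origin at the centre of its underside
- brass_collar: small brass collar, 32 mm across, 18 mm high, bystander; origin at the centre of its underside
- oil_can: red oil can with a bent spout, 64 x 93 x 172 mm, standing, bystander; origin on its underside
- alu_puck: white aluminium puck, 51 mm across, 20 mm high, bystander; origin at the centre of its underside
Not all that is in view belongs to the job. There is more than one size of the bush; the job needs the middle-sized.

How it is judged:
By the outcome, as a careful person would: the job done as asked, in the order asked, and still so for the second after the job is handed in, with the robot touching nothing.
It also fails if it takes over 58 s, if anything falls off the work surface, if the arm or the gripper's body presses on something with over 40 N, if the wrist force passes 120 N, or if a joint passes its speed limit or range.

## Working session

There is one attempt and no reset: what is moved stays moved. The work goes in short steps, Python scripts to look and compute and a tool call to move; the robot and the scene stay as the last step left them, time stands still between calls to the robot, and variables do not carry over. Pictures are saved under pics/ and viewed, at most 10 in all, crops included, and the job is handed in when it is done.

Besides the shell and the picture viewer there is one more tool, called after "Request:" in YAML: its name, and indented under it one key for each argument. move_arm: Moves the arm, as the interface text tells. Its arguments: {"type":"object","properties":{"plan":{"type":"array","items":{"type":"object","properties":{"delta_pos":{"type":"array","items":{"type":"number"}},"turn":{"type":"array","items":{"type":"number"}},"fingers":{"type":"number"}}}},"force":{"type":"number"}},"required":["plan"]}

```bash
mkdir -p pics; cat > h.py <<'E'
import numpy as np, cv2
from workcell import get_obs, camera, hand_in, tip_reach
from scipy.spatial.transform import Rotation as Ro
def snap(n):
    o=get_obs(); c=camera(n)
    if n=="wrist":
        T=np.array(c["tool_from_camera"]); Rw=Ro.from_quat(o["ee_rot"]).as_matrix()
        R_cw=Rw@T[:3,:3]; p=Rw@T[:3,3]+np.array(o["position"])
        c["R"]=R_cw.T; c["t"]=-R_cw.T@p
    return c
def cloud(c):
    z=c["range_z"]; v,u=np.mgrid[:480,:640]
    P=np.stack([(u-c["cx"])/c["fx"]*z,(v-c["cy"])/c["fy"]*z,z],-1)
    W=(P-np.array(c["t"]))@np.array(c["R"]); W[z==0]=np.nan
    return W
def ray(c,u,v,h):
    R=np.array(c["R"]);o=-R.T@np.array(c["t"]);d=R.T@np.array([(u-c["cx"])/c["fx"],(v-c["cy"])/c["fy"],1])
    return o+d*(h-o[2])/d[2]
def proj(c,X):
    p=np.array(c["R"])@X+np.array(c["t"]); return c["fx"]*p[0]/p[2]+c["cx"],c["fy"]*p[1]/p[2]+c["cy"]
E
python3 - <<'E'
from h import *
import pickle
for n in("scene","side","wrist"):
    c=snap(n); pickle.dump(c,open(n+".pkl","wb")); cv2.imwrite(f"pics/{n}0.png",c["color"][:,:,::-1])
    print(n, -np.array(c["R"]).T@np.array(c["t"]), c["fx"])
o=get_obs();print(o,tip_reach)
E
```

```text
scene [ 0.01407151 -0.74502792  1.04840385] 537.6873822771416
side [0.25348639 0.77029888 0.88205071] 606.0465438824721
wrist [0.184841   0.60269221 0.37304924] 427.0135241530757
{'clock': 0.15, 'joint_pos': array([-1.16859366,  0.33273171, -0.06474173,  1.46074218,  0.0215868 ,
        1.3498859 , -0.08848863]), 'joint_velocities': array([ 0.00014342, -0.00191328,  0.00246339, -0.00273511,  0.00061537,
       -0.00167763, -0.00040414]), 'tau': array([ 4.56458392e-04, -6.25831819e+01,  4.89260699e-02, -3.91851926e+01,
        1.63146359e-02,  7.49942410e-03, -3.22988808e-05]), 'position': array([0.25745058, 0.56921911, 0.24169863]), 'ee_rot': array([ 2.10776221e-01,  9.77534192e-01, -5.26113186e-04, -1.03849681e-04]), 'ft_force': array([ 0.69363349,  0.58601747, -0.33075667]), 'torque': array([0.01433598, 0.01406427, 0.01936346]), 'grasp_force': 0.0, 'grip_width': 0.9982220885418575} 0.011
```

View pics/scene0.png

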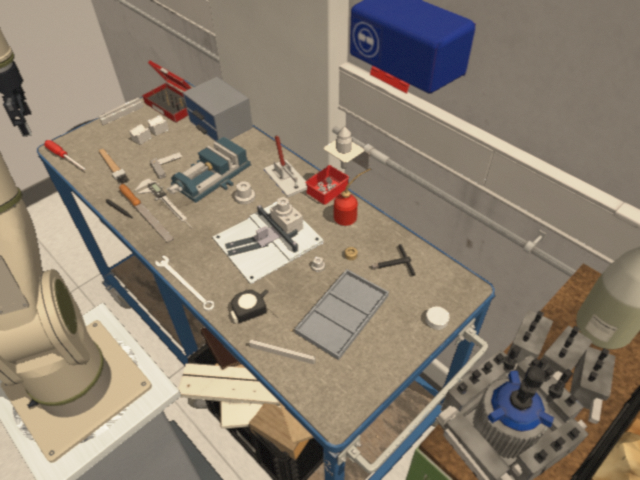

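View pics/side0.png

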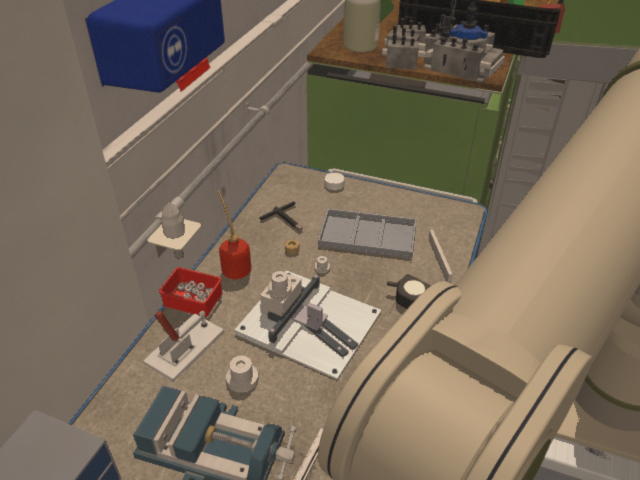

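The scene view shows the fixture at about (268,240), with the stack and its bush at (285,212). The guide's dark bars are at (245,243) and the tray at (342,313). There are three bushes: large at (243,190), small at (318,264), and the one on the stack at (285,208). The stack one is middle-sized and is the one meant. In the side view the fin is at about (315,312), the bars run to (350,345), and the tray is at (368,234).

```bash
python3 - <<'E'
from h import *
import pickle
S={n:pickle.load(open(n+".pkl","rb")) for n in("scene","side")}
for n,c in S.items():
    W=cloud(c); im=c["color"].astype(int)
    x0,y0,x1,y1=(205,170,400,360) if n=="scene" else (230,200,430,380)
    box=np.zeros((480,640),bool); box[y0:y1,x0:x1]=1
    # fixture base white
    m=box&(im.min(-1)>185)&(W[...,2]<0.012)&(W[...,2]>-0.006)
    k,l,st,ce=cv2.connectedComponentsWithStats(m.astype(np.uint8))
    i=1+np.argmax(st[1:,4]); mm=l==i
    cn=max(cv2.findContours(mm.astype(np.uint8),0,2)[0],key=cv2.contourArea)[:,0]
    P=np.array([ray(c,u,v,.006)[:2] for u,v in cn]); r=cv2.minAreaRect((P*1000).astype(np.float32))
    print(n,"base",r,np.median(W[mm][:,2]),st[i]); print(cv2.boxPoints(r).round(1).tolist())
    # tray: grey bluish, low sat
    m=box&(abs(W[...,2]-0.008)<.015)&(im[...,2]>=im[...,0]-0)&(im.min(-1)<185)&(im.min(-1)>80)
    m=cv2.morphologyEx(m.astype(np.uint8),cv2.MORPH_CLOSE,np.ones((5,5)))
    k,l,st,ce=cv2.connectedComponentsWithStats(m); 
    i=1+np.argmax(st[1:,4]);mm=l==i
    cn=max(cv2.findContours(mm.astype(np.uint8),0,2)[0],key=cv2.contourArea)[:,0]
    P=np.array([ray(c,u,v,.018)[:2] for u,v in cn]); r=cv2.minAreaRect((P*1000).astype(np.float32))
    print(n,"tray",r,np.nanmedian(W[mm][:,2]),np.nanpercentile(W[mm][:,2],[2,98]),st[i])
    # height map top points
    b=box&(W[...,2]>.02)
    print("max stack h",np.nanpercentile(W[b][:,2],99))
    cr=c["color"][y0-5:y1 ,x0:x1]
a=S["scene"]["color"][190:285,205:335]; b=S["side"]["color"][260:380,225:390]
f=lambda q:cv2.resize(q,(390*2//2,300),interpolation=cv2.INTER_CUBIC)
a=cv2.resize(a,(780,570//2*1),interpolation=3); 
o=np.zeros((600,800,3),np.uint8)
a=cv2.resize(S["scene"]["color"][195:280,205:333],(400,266),interpolation=3);b=cv2.resize(S["side"]["color"][262:377,230:390],(800,575)[:2],interpolation=3)
cv2.imwrite("pics/crop_side.png",b[:,:,::-1])
E
```

```text
scene base ((497.79351806640625, -7.288562774658203), (101.67679595947266, 111.24886322021484), 82.06659698486328) 0.006847716459577159 [ 230  243   58   39 1145]
[[435.70001220703125, -50.0], [545.9000244140625, -65.30000305175781], [559.9000244140625, 35.400001525878906], [449.70001220703125, 50.70000076293945]]
scene tray ((834.0753784179688, -91.01278686523438), (183.47244262695312, 5.870237350463867), 89.94189453125) 0.0011606657393459668 [-0.00425834  0.00508338] [349 189  51  35 118]
max stack h 0.13071477066903037
side base ((497.5290832519531, -8.885902404785156), (92.77652740478516, 109.36073303222656), 82.11898040771484) 0.00540695059418255 [ 322  293   58   49 1311]
[[437.0, -47.29999923706055], [545.2999877929688, -62.29999923706055], [558.0999755859375, 29.600000381469727], [449.70001220703125, 44.599998474121094]]
side tray ((833.3011474609375, -239.83665466308594), (4.418276786804199, 0.0), -95.8426742553711) 0.001193990229090302 [-0.00131322  0.0037012 ] [242 207   2   2   2]
max stack h 0.6283167563179362
```

View pics/crop_side.png

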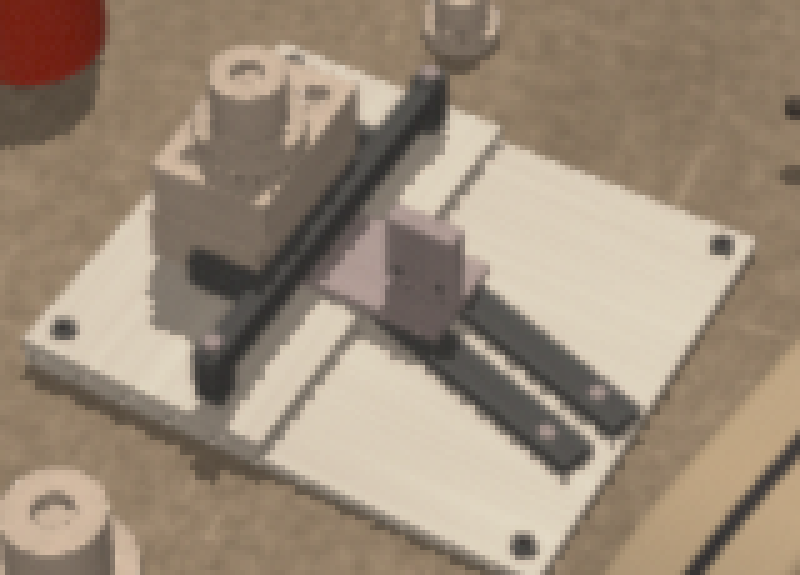

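The crop shows the fin at crop (430,275), the bars with end screws at (597,393) and (547,432), and the stack with the middle bush at (248,110). The near corners of the base are at (755,240) and (540,575). I'll cast rays through the corners, then check them with the wrist camera.

```bash
python3 - <<'E'
from h import *
import pickle
S={n:pickle.load(open(n+".pkl","rb")) for n in("scene","side")}
c=S["side"]
g=lambda a,b,h:(ray(c,230+a/5,262+b/5,h)*1000).round(1)
print("near corners",g(755,240,.006),g(543,573,.006),"far",g(285,45,.014),g(25,342,.014))
print("holes",g(721,245,.006),g(523,545,.006),g(63,328,.014))
print("bar screws",g(597,393,.012),g(547,432,.012),"post tops",g(430,72,.041),g(213,343,.041))
print("fin top corners",g(390,209,.052),g(408,206,.052),g(465,225,.052),g(447,232,.052))
W=cloud(c)
for n,(u,v) in dict(fin=(230+430/5,262+219/5),stk=(230+247/5,262+70/5)).items(): print(n,W[int(v)-1:int(v)+2,int(u)-1:int(u)+2].reshape(-1,3).round(3).tolist()[::2])
c=S["scene"]
for p in[(348,272),(388,290),(338,356),(294,327)]: print("tray",(ray(c,*p,.018)*1000).round(1))
o=get_obs(); print(Ro.from_quat(o["ee_rot"]).as_matrix().round(4)); print(np.array(snap("wrist")["tool_from_camera"]).round(3))
E
```

```text
near corners [434.6 -48.9   6. ] [458.7 133.9   6. ] far [649.4 -78.5  14. ] [676.1 108.8  14. ]
holes [446.4 -41.5   6. ] [469.5 124.8   6. ] [665.8  97.3  14. ]
bar screws [466.1  53.1  12. ] [477.3  77.5  12. ] post tops [576.1 -58.4  41. ] [598.3 105.   41. ]
fin top corners [558.8  28.3  52. ] [553.   24.4  52. ] [529.3  25.9  52. ] [534.4  31.7  52. ]
fin [[0.561, -0.013, 0.01], [0.556, -0.013, 0.013], [0.544, 0.024, 0.05], [0.544, 0.03, 0.053], [0.54, 0.028, 0.053]]
stk [[0.622, 0.022, 0.1], [0.619, 0.019, 0.098], [0.619, 0.022, 0.098], [0.62, 0.027, 0.1], [0.616, 0.025, 0.099]]
tray [ 619.8 -201.4   18. ]
tray [ 647.5 -305.7   18. ]
tray [ 438.2 -345.4   18. ]
tray [ 420.3 -224.5   18. ]
[[-9.111e-01  4.121e-01 -4.000e-04]
 [ 4.121e-01  9.111e-01 -1.000e-03]
 [-0.000e+00 -1.100e-03 -1.000e+00]]
[[-0.001 -0.949 -0.315  0.08 ]
 [ 1.    -0.001  0.     0.   ]
 [-0.001 -0.315  0.949 -0.131]
 [ 0.     0.     0.     1.   ]]
```

Units first: turns go in shares of pi rad. So -0.289 rad / 3.1416 = -0.092.

Request:
move_arm:
  plan:
    - {"delta_pos": [-0.467,-0.369,-0.018],"turn": [0,0,-0.092],"fingers": 0}
    - {"delta_pos": [-0.467,-0.369,-0.018],"turn": [0,0,-0.092],"fingers": 0}
    - {"delta_pos": [-0.467,-0.369,-0.018],"turn": [0,0,-0.092],"fingers": 0}
    - {"delta_pos": [-0.467,-0.369,-0.018],"turn": [0,0,-0.092],"fingers": 0}
    - {"delta_pos": [-0.467,-0.369,-0.018],"turn": [0,0,-0.092],"fingers": 0}
    - {"delta_pos": [-0.467,-0.369,-0.018],"turn": [0,0,-0.092],"fingers": 0}
    - {"delta_pos": [-0.467,-0.369,-0.018],"turn": [0,0,-0.092],"fingers": 0}
    - {"delta_pos": [-0.467,-0.369,-0.018],"turn": [0,0,-0.092],"fingers": 0}
    - {"delta_pos": [-0.467,-0.369,-0.018],"turn": [0,0,-0.092],"fingers": 0}
    - {"delta_pos": [-0.467,-0.369,-0.018],"turn": [0,0,-0.092],"fingers": 0}
    - {"delta_pos": [-0.467,-0.369,-0.018],"turn": [0,0,-0.092],"fingers": 0}
    - {"delta_pos": [-0.467,-0.369,-0.018],"turn": [0,0,-0.092],"fingers": 0}

```text
clock: 1.7
position: [0.5307, 0.0417, 0.2601]
ee_rot: [0.067, 0.998, 0.0, -0.0]
ft_force: [0.3, 0.7, 0.0]
grip_width: 1.0
grasp_force: 0.0
```

```bash
python3 - <<'E'
from h import *
import pickle
o=get_obs(); c=snap("wrist"); pickle.dump((o,c),open("w1.pkl","wb")); cv2.imwrite("pics/w1.png",c["color"][:,:,::-1])
print(o["clock"],o["position"],o["ee_rot"],o["joint_velocities"].round(3),o["ft_force"])
E
```

```text
1.7 [0.53065372 0.04173862 0.26007256] [ 6.73881821e-02  9.97726778e-01  1.75048449e-04 -2.81379977e-04] [-0.014 -0.006 -0.011  0.002  0.002 -0.002  0.001] [0.29413965 0.68093357 0.0121732 ]
```

View pics/w1.png

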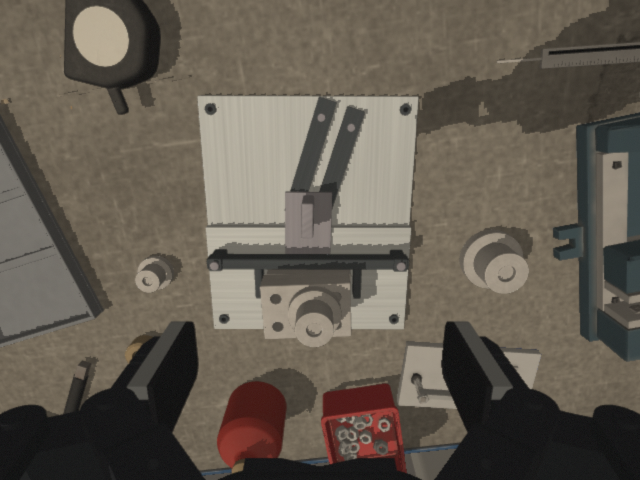

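The wrist view shows the base's near corners at (197,96) and (418,96), and the corner screws at (210,109), (405,109), (224,318) and (394,318). The bars' screws are at (321,117) and (350,128), the fin top at about (307,215), and the post tops at (214,266) and (401,266).

```bash
python3 - <<'E'
from h import *
import pickle
o,c=pickle.load(open("w1.pkl","rb")); im=c["color"].astype(int); W=cloud(c)
R=lambda u,v,h:(ray(c,u,v,h)*1000).round(1)
def cen(u,v,r=7):
    g=im.sum(-1)[v-r:v+r+1,u-r:u+r+1]; m=g<g.min()+120; y,x=np.nonzero(m); return u-r+x.mean(),v-r+y.mean()
H=[cen(210,109),cen(405,109),cen(224,318),cen(394,318)]
P=[R(*p,h) for p,h in zip(H,(.006,.006,.014,.014))]; print("screws",[tuple(np.round(h,1)) for h in H],*P)
y=P[0]-P[1]; y2=P[2]-P[3]; print("yaw from y", np.arctan2(y[0],-y[1]), np.arctan2(y2[0],-y2[1]), np.hypot(*y[:2]),np.hypot(*y2[:2]))
x=(P[2]+P[3]-P[0]-P[1]);print("yaw x",np.arctan2(x[1],x[0]),np.hypot(*x[:2])/2)
print("posts",R(214,266,.041),R(401,266,.041))
m=np.zeros((480,640),np.uint8); m[97:190,285:375]=(im.sum(-1)<260)[97:190,285:375]
k,l,st,ce=cv2.connectedComponentsWithStats(m)
for i in range(1,k):
    if st[i,4]>200:
        v,u=np.nonzero(l==i); q=np.array([R(a,b,.012)[:2] for a,b in zip(u,v)],np.float32)
        r=cv2.minAreaRect(q); d=cv2.fitLine(q,2,0,.01,.01).ravel(); print("bar",st[i],np.array(r[0]).round(1),np.round(r[1],1),d.round(3),"ang",np.arctan2(d[1],d[0]))
# fin top by height
for lo in(.045,):
    f=np.zeros((480,640),bool); f[185:245,285:335]=(W[...,2]>lo)[185:245,285:335]
    v,u=np.nonzero(f); print("fin px",u.min(),u.max(),v.min(),v.max(),len(u),np.median(W[f][:,2]))
    q=np.array([R(a,b,.052)[:2] for a,b in zip(u,v)],np.float32); print(cv2.minAreaRect(q))
cr=cv2.resize(c["color"][85:275,215:395],None,fx=3.1,fy=3.1,interpolation=3); cv2.imwrite("pics/w1c.png",cr[:,:,::-1])
E
```

```text
screws [(np.float64(210.3), np.float64(108.3)), (np.float64(405.0), np.float64(109.0)), (np.float64(223.7), np.float64(318.0)), (np.float64(393.4), np.float64(318.4))] [446.4 -41.2   6. ] [469.8 125.1   6. ] [642.9 -68.9  14. ] [666.2  97.7  14. ]
yaw from y -0.13979179455652985 -0.13895465031724205 167.93823269285647 168.22143145271357
yaw x -0.13933058130562948 198.37238971187494
posts [577.6 -58.1  41. ] [600.  105.3  41. ]
bar [ 291   97   46   93 1653] [490.1  42. ] [15.6 83.3] [ 8.98000e-01 -4.40000e-01  4.88686e+02  4.26030e+01] ang -0.4552365
bar [ 320  106   45   84 1502] [497.4  66.5] [16.3 75.5] [ 8.98000e-01 -4.41000e-01  4.96092e+02  6.69810e+01] ang -0.45631927
fin px 301 313 201 237 441 0.05232689476338395
((543.494384765625, 30.095855712890625), (10.017928123474121, 30.785541534423828), 81.46923828125)
```

View pics/w1c.png

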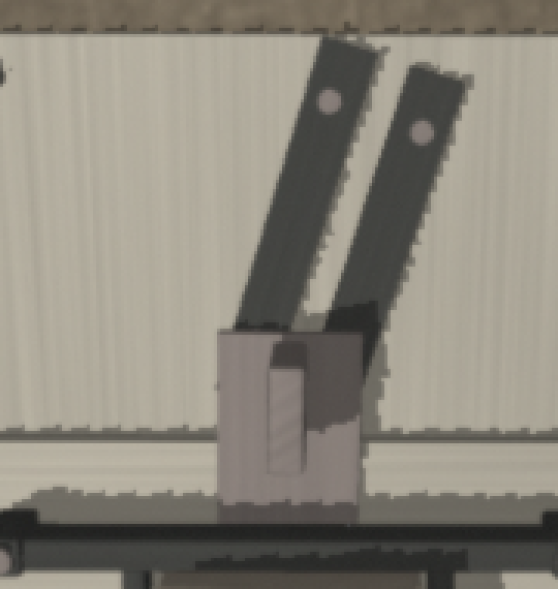

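The base height, 168 mm screw spacing and 30x10 mm fin all agree with the text. Fixture yaw is -0.139, the slot is about 0.316 rad off towards +y, and the fin is at (543.5, 30.1). Descending now.

In the tool's units: 0.004 rad / 3.1416 = 0.0013.

Request:
move_arm:
  plan:
    - {"delta_pos": [-0.014,-0.01,0.06],"turn": [0,0,0.0013],"fingers": 0}
    - {"delta_pos": [-0.014,-0.01,0.12],"turn": [0,0,0.0013],"fingers": 0}
    - {"delta_pos": [-0.014,-0.01,0.17],"turn": [0,0,0.0013],"fingers": 0}
    - {"delta_pos": [-0.014,-0.01,0.2],"turn": [0,0,0.0013],"fingers": 0.3}
    - {"delta_pos": [-0.014,-0.01,0.215],"turn": [0,0,0.0013],"fingers": 0.5}
    - {"delta_pos": [-0.014,-0.01,0.225],"turn": [0,0,0.0013],"fingers": 0.6}
    - {"delta_pos": [-0.014,-0.01,0.225],"turn": [0,0,0.0013],"fingers": 0.7}
    - {"delta_pos": [-0.014,-0.01,0.225],"turn": [0,0,0.0013],"fingers": 0.7}
  force: 20

```text
clock: 2.75
position: [0.5442, 0.0292, 0.0363]
ee_rot: [0.07, 0.998, 0.0, 0.001]
ft_force: [0.8, -0.2, -0.2]
grip_width: 0.302
grasp_force: 0.0
```

```bash
python3 - <<'E'
from h import *
o=get_obs(); c=snap("wrist"); cv2.imwrite("pics/w2.png",c["color"][150:,:,::-1])
print(o["clock"],o["position"],o["ee_rot"],o["ft_force"],o["torque"],o["grip_width"])
E
```

```text
2.75 [0.54424055 0.02921527 0.03633792] [6.97758675e-02 9.97562311e-01 3.14421867e-04 8.15753150e-04] [ 0.77820965 -0.2004714  -0.17547411] [ 0.02782376 -0.00464445  0.05007254] 0.3017877429771096
```

View pics/w2.png

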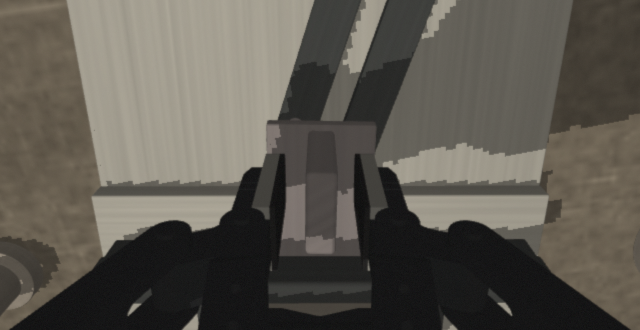

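The fin sits between the pads at (321,195), nearly centred, with the bars ahead of it. I'll close gently.

Request:
move_arm:
  plan:
    - {"delta_pos": [0,0,0],"turn": [0,0,0],"fingers": 0.85}
    - {"delta_pos": [0,0,0],"turn": [0,0,0],"fingers": 0.9}
    - {"delta_pos": [0,0,0],"turn": [0,0,0],"fingers": 1}
    - {"delta_pos": [0,0,0],"turn": [0,0,0],"fingers": 1}
  force: 20

```text
clock: 3.3
position: [0.5439, 0.0291, 0.0359]
ee_rot: [0.07, 0.998, 0.0, 0.0]
ft_force: [-1.2, 0.9, 7.1]
grip_width: 0.113
grasp_force: 20.2
```

Request:
move_arm:
  plan:
    - {"delta_pos": [0,0,0],"turn": [0,0,0],"fingers": 1}
    - {"delta_pos": [0,0,0],"turn": [0,0,0],"fingers": 1}
    - {"delta_pos": [0,0,0],"turn": [0,0,0],"fingers": 1}
  force: 90

```text
clock: 3.68
position: [0.5439, 0.029, 0.0361]
ee_rot: [0.07, 0.998, 0.0, 0.0]
ft_force: [-3.3, 0.8, 8.5]
grip_width: 0.098
grasp_force: 88.0
```

Request:
move_arm:
  plan:
    - {"delta_pos": [0.001,0.0003,0],"turn": [0,0,0],"fingers": 1}
    - {"delta_pos": [0.002,0.0006,0],"turn": [0,0,0],"fingers": 1}
    - {"delta_pos": [0.003,0.001,0],"turn": [0,0,0],"fingers": 1}
    - {"delta_pos": [0.004,0.0013,0],"turn": [0,0,0],"fingers": 1}

```text
clock: 4.18
position: [0.542, 0.0299, 0.0361]
ee_rot: [0.07, 0.998, -0.0, 0.003]
ft_force: [10.7, -4.4, -2.7]
grip_width: 0.101
grasp_force: 87.6
```

Request:
move_arm:
  plan:
    - {"delta_pos": [0.002,0.0007,0],"turn": [0,0,0],"fingers": 1}
    - {"delta_pos": [0.004,0.0013,0],"turn": [0,0,0],"fingers": 1}
    - {"delta_pos": [0.006,0.002,0],"turn": [0,0,0],"fingers": 1}
    - {"delta_pos": [0.008,0.0026,0],"turn": [0,0,0],"fingers": 1}
    - {"delta_pos": [0.01,0.0033,0],"turn": [0,0,0],"fingers": 1}

```text
clock: 4.8
position: [0.533, 0.0341, 0.0361]
ee_rot: [0.071, 0.997, -0.0, 0.003]
ft_force: [13.2, -5.8, -5.9]
grip_width: 0.1
grasp_force: 87.7
```

```bash
python3 - <<'E'
from h import *
o=get_obs(); print(o["position"],o["ee_rot"],o["ft_force"],o["torque"]); s=np.array([-.898,.44]); n=np.array([.44,.898]); f=o["ft_force"][:2]; d=o["position"][:2]-[.5439,.029]; print(f@s,f@n,d@s,d@n)
E
```

```text
[0.53296496 0.03409687 0.03611349] [ 7.06479532e-02  9.97496776e-01 -3.63833780e-04  2.98587950e-03] [13.22451971 -5.78745421 -5.88399093] [-1.04413135 -2.36630645 -0.273124  ]
-14.42209855525137 0.6216547955567842 0.012062285910820607 -0.00023442381919064367
```

Request:
move_arm:
  plan:
    - {"delta_pos": [0.0024,0.0008,0],"turn": [0,0,0],"fingers": 1}
    - {"delta_pos": [0.0048,0.0016,0],"turn": [0,0,0],"fingers": 1}
    - {"delta_pos": [0.0071,0.0023,0],"turn": [0,0,0],"fingers": 1}
    - {"delta_pos": [0.0095,0.0031,0],"turn": [0,0,0],"fingers": 1}
    - {"delta_pos": [0.0119,0.0039,0],"turn": [0,0,0],"fingers": 1}
    - {"delta_pos": [0.0143,0.0047,0],"turn": [0,0,0],"fingers": 1}
    - {"delta_pos": [0.0166,0.0054,0],"turn": [0,0,0],"fingers": 1}
    - {"delta_pos": [0.019,0.0062,0],"turn": [0,0,0],"fingers": 1}

```text
clock: 5.8
position: [0.5153, 0.0429, 0.0361]
ee_rot: [0.071, 0.997, -0.0, 0.003]
ft_force: [14.6, -5.9, -5.4]
grip_width: 0.098
grasp_force: 87.6
```

```bash
cat > st.py <<'E'
from h import *
o=get_obs(); print(o["clock"],o["position"],o["ee_rot"],o["ft_force"],o["torque"]); s=np.array([-.898,.44]); n=np.array([.44,.898]); f=o["ft_force"][:2]; d=o["position"][:2]-[.5439,.029]; print(f@s,f@n,d@s,d@n)
E
python3 st.py
```

```text
5.8 [0.51529492 0.04286859 0.03612698] [ 7.07477131e-02  9.97488917e-01 -2.99386097e-04  3.24528584e-03] [14.64842604 -5.86359547 -5.41103483] [-1.05722617 -2.5208633  -0.24397873]
-15.734268591812391 1.179798721944491 0.03178953691058857 -0.00013224187832951555
```

Request:
move_arm:
  plan:
    - {"delta_pos": [0.0024,0.0008,0],"turn": [0,0,0],"fingers": 1}
    - {"delta_pos": [0.0048,0.0016,0],"turn": [0,0,0],"fingers": 1}
    - {"delta_pos": [0.0071,0.0023,0],"turn": [0,0,0],"fingers": 1}
    - {"delta_pos": [0.0095,0.0031,0],"turn": [0,0,0],"fingers": 1}
    - {"delta_pos": [0.0119,0.0039,0],"turn": [0,0,0],"fingers": 1}
    - {"delta_pos": [0.0143,0.0047,0],"turn": [0,0,0],"fingers": 1}
    - {"delta_pos": [0.0166,0.0054,0],"turn": [0,0,0],"fingers": 1}
    - {"delta_pos": [0.019,0.0062,0],"turn": [0,0,0],"fingers": 1}

```text
clock: 6.8
position: [0.4953, 0.0528, 0.0357]
ee_rot: [0.07, 0.998, 0.0, 0.001]
ft_force: [4.8, -1.7, 1.1]
grip_width: 0.099
grasp_force: 88.4
```

```bash
python3 st.py
```

```text
6.8 [0.49531625 0.05276876 0.03571891] [7.00983767e-02 9.97539476e-01 4.38995069e-05 1.09934639e-03] [ 4.83897715 -1.73579003  1.05307402] [-0.48170273 -1.19302513 -0.17523356]
-5.109149096902962 0.5704105023031768 0.054086459029206294 -3.249876283797232e-05
```

Request:
move_arm:
  plan:
    - {"delta_pos": [0.0024,0.0008,0],"turn": [0,0,0],"fingers": 1}
    - {"delta_pos": [0.0048,0.0016,0],"turn": [0,0,0],"fingers": 1}
    - {"delta_pos": [0.0071,0.0023,0],"turn": [0,0,0],"fingers": 1}
    - {"delta_pos": [0.0095,0.0031,0],"turn": [0,0,0],"fingers": 1}
    - {"delta_pos": [0.0119,0.0039,0],"turn": [0,0,0],"fingers": 1}
    - {"delta_pos": [0.0143,0.0047,0],"turn": [0,0,0],"fingers": 1}
    - {"delta_pos": [0.0166,0.0054,0],"turn": [0,0,0],"fingers": 1}
    - {"delta_pos": [0.019,0.0062,0],"turn": [0,0,0],"fingers": 1}
    - {"delta_pos": [0.0214,0.007,0],"turn": [0,0,0],"fingers": 1}
    - {"delta_pos": [0.0214,0.007,0],"turn": [0,0,0],"fingers": 1}

```text
clock: 8.05
position: [0.4737, 0.0632, 0.0352]
ee_rot: [0.07, 0.998, 0.0, -0.0]
ft_force: [1.4, -1.1, 4.2]
grip_width: 0.101
grasp_force: 89.0
```

```bash
python3 st.py; python3 - <<'E'
from h import *
c=snap("side"); a=cv2.resize(c["color"][262:377,230:390],(560,402),interpolation=3); cv2.imwrite("pics/s2.png",a[:,:,::-1])
import pickle
w=snap("wrist"); pickle.dump((c,w),open("s2.pkl","wb"))
E
```

```text
8.05 [0.47371498 0.06316545 0.03522728] [ 6.97341421e-02  9.97565544e-01  6.23285104e-05 -3.62021020e-04] [ 1.44100001 -1.05651399  4.15310177] [-0.23093388 -0.91662565 -0.06400731]
-1.7588841697978785 -0.3147095594587516 0.07805894828916907 -0.00020083415717103532
```

View pics/s2.png

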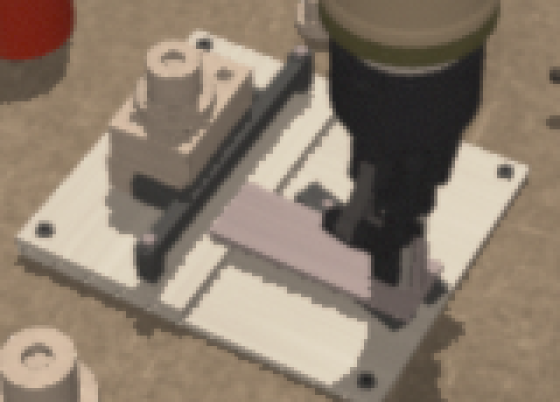

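The stack stands on the pad behind the bar with the bush on top, and the plate end is clear of the bar. The plate origin is at about x = -119 of the fixture. Lifting straight up.

Request:
move_arm:
  plan:
    - {"delta_pos": [0,0,-0.002],"turn": [0,0,0],"fingers": 1}
    - {"delta_pos": [0,0,-0.006],"turn": [0,0,0],"fingers": 1}
    - {"delta_pos": [0,0,-0.012],"turn": [0,0,0],"fingers": 1}
    - {"delta_pos": [0,0,-0.025],"turn": [0,0,0],"fingers": 1}
    - {"delta_pos": [0,0,-0.045],"turn": [0,0,0],"fingers": 1}
    - {"delta_pos": [0,0,-0.07],"turn": [0,0,0],"fingers": 1}
    - {"delta_pos": [0,0,-0.1],"turn": [0,0,0],"fingers": 1}
    - {"delta_pos": [0,0,-0.125],"turn": [0,0,0],"fingers": 1}
    - {"delta_pos": [0,0,-0.125],"turn": [0,0,0],"fingers": 1}
    - {"delta_pos": [0,0,-0.125],"turn": [0,0,0],"fingers": 1}

```text
clock: 9.4
position: [0.4736, 0.0629, 0.1596]
ee_rot: [0.07, 0.998, -0.0, -0.0]
ft_force: [-0.7, -1.0, -3.8]
grip_width: 0.105
grasp_force: 88.0
```

```bash
python3 st.py; python3 - <<'E'
from h import *
import pickle
for n,(x0,y0,x1,y1) in dict(scene=(285,262,395,362),side=(310,200,425,265)).items():
    c=snap(n); pickle.dump(c,open(n+"3.pkl","wb")); im=c["color"].astype(int); W=cloud(c)
    # tray is bluish-grey against brown table: r-b small
    m=np.zeros((480,640),np.uint8); m[y0:y1,x0:x1]=((im[...,0]-im[...,2])<8)[y0:y1,x0:x1]
    m=cv2.morphologyEx(m,cv2.MORPH_OPEN,np.ones((3,3)));m=cv2.morphologyEx(m,cv2.MORPH_CLOSE,np.ones((5,5)))
    k,l,st,ce=cv2.connectedComponentsWithStats(m); i=1+np.argmax(st[1:,4])
    cn=max(cv2.findContours((l==i).astype(np.uint8),0,2)[0],key=cv2.contourArea)
    q=cv2.approxPolyDP(cv2.convexHull(cn),5,True)[:,0]; print(n,st[i],q.tolist())
    P=np.array([ray(c,u,v,.018)[:2] for u,v in cn[:,0]])*1000; print(cv2.minAreaRect(P.astype(np.float32)), [ (ray(c,*p,.018)*1000).round(1)[:2].tolist() for p in q])
    zz=W[l==i][:,2]; print(np.nanpercentile(zz,[2,25,50,75,98]).round(4))
a=np.vstack([cv2.resize(pickle.load(open("scene3.pkl","rb"))["color"][262:362,285:395],(440,400),interpolation=3)])
b=cv2.resize(pickle.load(open("side3.pkl","rb"))["color"][200:270,310:425],(360,219),interpolation=3)
o=np.zeros((400,800,3),np.uint8); o[:,:440]=a; o[:219,440:]=b; cv2.imwrite("pics/t.png",o[:,:,::-1])
E
```

```text
9.4 [0.47359633 0.06292959 0.15955254] [ 6.98243651e-02  9.97559181e-01 -5.42070118e-05 -4.85580806e-04] [-0.72842157 -1.01506885 -3.80280931] [-0.01514233  0.11759179 -0.02893411]
0.20749227509009896 -1.2320373173964858 0.07806171381973549 -0.0004648457625164733Traceback (most recent call last):
  File "<stdin>", line 8, in <module>
    return _wrapfunc(a, 'argmax', axis=axis, out=out, **kwds)
    return bound(*args, **kwds)
ValueError: attempt to get argmax of an empty sequence
```

```bash
cat > tr.py <<'E'
from h import *
import pickle
for n,(x0,y0,x1,y1) in dict(scene=(285,262,395,362),side=(310,200,425,265)).items():
    c=snap(n); pickle.dump(c,open(n+"3.pkl","wb")); im=cv2.GaussianBlur(c["color"],(3,3),0).astype(int); W=cloud(c)
    d=np.clip(128+2*(im[...,0]-im[...,2]),0,255).astype(np.uint8)[y0:y1,x0:x1]
    t,mm=cv2.threshold(d,0,255,cv2.THRESH_BINARY_INV+cv2.THRESH_OTSU)
    m=np.zeros((480,640),np.uint8); m[y0:y1,x0:x1]=mm>0
    m=cv2.morphologyEx(m,cv2.MORPH_OPEN,np.ones((3,3)));m=cv2.morphologyEx(m,cv2.MORPH_CLOSE,np.ones((5,5)))
    k,l,st,ce=cv2.connectedComponentsWithStats(m); i=1+np.argmax(st[1:,4])
    cn=max(cv2.findContours((l==i).astype(np.uint8),0,2)[0],key=cv2.contourArea)
    q=cv2.approxPolyDP(cv2.convexHull(cn),5,True)[:,0]; print(n,t,st[i],q.tolist())
    P=np.array([ray(c,u,v,.018)[:2] for u,v in cn[:,0]])*1000; print(cv2.minAreaRect(P.astype(np.float32)), [ (ray(c,*p,.018)*1000).round(1)[:2].tolist() for p in q])
    zz=W[l==i][:,2]; print(np.nanpercentile(zz,[2,25,50,75,98]).round(4))
a=cv2.resize(pickle.load(open("scene3.pkl","rb"))["color"][262:362,285:395],(440,400),interpolation=3)
b=cv2.resize(pickle.load(open("side3.pkl","rb"))["color"][200:270,310:425],(360,219),interpolation=3)
o=np.zeros((400,800,3),np.uint8); o[:,:440]=a; o[:219,440:]=b; cv2.imwrite("pics/t.png",o[:,:,::-1])
E
python3 tr.py
```

```text
scene 190.0 [ 294  270   95   89 4426] [[349, 270], [388, 295], [335, 358], [294, 328]]
((527.4319458007812, -270.8321838378906), (219.7300262451172, 127.79342651367188), 10.12326717376709) [[626.0, -198.9], [636.5, -315.2], [430.1, -344.2], [418.5, -226.4]]
[-0.      0.0039  0.0058  0.0094  0.0202]
side 176.0 [ 318  211   98   54 3906] [[324, 212], [414, 219], [411, 257], [332, 264], [318, 245]]
((524.5537109375, -236.1917724609375), (212.25015258789062, 189.59422302246094), 13.188870429992676) [[646.8, -292.7], [443.0, -342.5], [416.4, -210.8], [567.1, -128.9], [617.1, -176.2]]
[-0.0008  0.0046  0.0211  0.2936  0.325 ]
```

View pics/t.png

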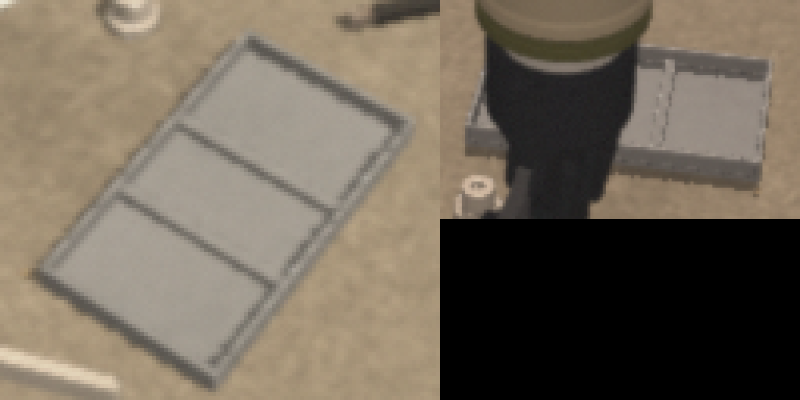

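The scene crop shows the tray with two ribs across it, with corners at about (248,36), (413,120), (213,378) and (38,272) in the crop. I'll go above it for a wrist view, raising first.

In the tool's units: -0.316 rad / 3.1416 = -0.1006.

Request:
move_arm:
  plan:
    - {"delta_pos": [0,0,-0.05],"turn": [0,0,0],"fingers": 1}
    - {"delta_pos": [0,0,-0.1],"turn": [0,0,0],"fingers": 1}
    - {"delta_pos": [-0.01,-0.03,-0.14],"turn": [0,0,-0.0127],"fingers": 1}
    - {"delta_pos": [-0.03,-0.07,-0.17],"turn": [0,0,-0.0286],"fingers": 1}
    - {"delta_pos": [-0.045,-0.115,-0.19],"turn": [0,0,-0.0446],"fingers": 1}
    - {"delta_pos": [-0.06,-0.16,-0.19],"turn": [0,0,-0.0605],"fingers": 1}
    - {"delta_pos": [-0.08,-0.205,-0.19],"turn": [0,0,-0.0764],"fingers": 1}
    - {"delta_pos": [-0.1,-0.25,-0.19],"turn": [0,0,-0.0923],"fingers": 1}
    - {"delta_pos": [-0.115,-0.29,-0.19],"turn": [0,0,-0.1006],"fingers": 1}
    - {"delta_pos": [-0.126,-0.318,-0.19],"turn": [0,0,-0.1006],"fingers": 1}
    - {"delta_pos": [-0.126,-0.318,-0.19],"turn": [0,0,-0.1006],"fingers": 1}
    - {"delta_pos": [-0.126,-0.318,-0.19],"turn": [0,0,-0.1006],"fingers": 1}

```text
clock: 11.05
position: [0.5547, -0.2688, 0.3494]
ee_rot: [-0.088, 0.996, 0.0, -0.001]
ft_force: [0.0, 0.3, -3.4]
grip_width: 0.1
grasp_force: 88.8
```

```bash
python3 st.py; python3 - <<'E'
from h import *
import pickle
c=snap("wrist"); pickle.dump(c,open("w4.pkl","wb")); cv2.imwrite("pics/w4.png",c["color"][:,:,::-1])
s=snap("scene"); pickle.dump(s,open("s4.pkl","wb"))
E
```

```text
11.05 [ 0.55470968 -0.26884894  0.34941936] [-8.81687443e-02  9.96105288e-01  3.62720197e-04 -6.29853868e-04] [ 0.01230639  0.27507415 -3.38415525] [0.01820205 0.1020665  0.03454958]
0.10998148443338229 0.25243139997738323 -0.14076062708446174 -0.2627120847830673
```

View pics/w4.png

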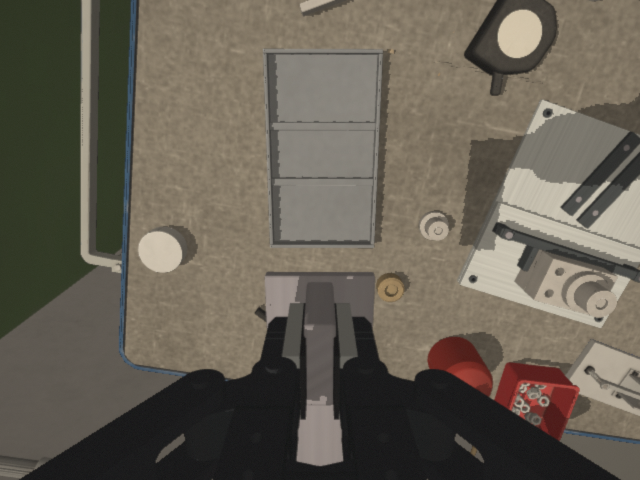

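The tray is fully in view: corners (265,50), (382,50), (375,246) and (271,246), ribs at rows 126 and 181. The plate's near edge is at row 272, and the fin is held squarely.

```bash
python3 - <<'E'
from h import *
import pickle
c=pickle.load(open("w4.pkl","rb")); s=pickle.load(open("s4.pkl","rb")); W=cloud(c)
R=lambda u,v,h:(ray(c,u,v,h)*1000).round(1)
im=cv2.GaussianBlur(c["color"],(3,3),0).astype(int)
d=np.clip(128+2*(im[...,0]-im[...,2]),0,255).astype(np.uint8)[30:262,235:400]
t,mm=cv2.threshold(d,0,255,cv2.THRESH_BINARY_INV+cv2.THRESH_OTSU)
mm=cv2.morphologyEx(mm,cv2.MORPH_CLOSE,np.ones((5,5)));mm=cv2.morphologyEx(mm,cv2.MORPH_OPEN,np.ones((7,7)))
cn=max(cv2.findContours(mm,0,2)[0],key=cv2.contourArea)[:,0]+[235,30]
P=np.array([R(u,v,.018)[:2] for u,v in cn],np.float32); print("mask rect",cv2.minAreaRect(P), cv2.boundingRect(cn))
Q=np.array([R(*p,.018)[:2] for p in[(265,50),(382,50),(375,246),(271,246)]]);print("corners",Q.tolist(),Q.mean(0))
x=(Q[2]+Q[3]-Q[0]-Q[1]); print("yaw",np.arctan2(x[1],x[0]),np.hypot(*x)/2,np.linalg.norm(Q[1]-Q[0]),np.linalg.norm(Q[2]-Q[3]))
print("ribs",R(323,126,.012),R(323,181.5,.012), "rib z",np.nanmedian(W[125:128,290:360,2]),np.nanmedian(W[180:183,290:360,2]),"rim",np.nanmedian(W[50:52,280:370,2]),"floor",np.nanmedian(W[70:110,290:360,2]))
# cross-check in scene view
m=Q.mean(0)/1000
print("scene proj",[np.round(proj(s,np.array([*q/1000,.018])),1).tolist() for q in Q])
# plate in tool frame
pl=W[275:282,285:360]; print("plate z",np.nanmedian(pl[...,2]), "cornersworld",R(266,272,np.nanmedian(pl[...,2])),R(374,272,np.nanmedian(pl[...,2])))
o=get_obs(); M=Ro.from_quat(o["ee_rot"]).as_matrix()
for p in[(266,272),(374,272)]: print("tool",(M.T@(R(*p,np.nanmedian(pl[...,2]))/1000-o["position"])).round(4))
print("tilt along/across", [np.nanmedian(W[278,a:a+10,2]).round(4) for a in(270,300,350,362)],[np.nanmedian(W[a:a+3,285:300,2]).round(4) for a in(274,285,295)])
E
```

```text
mask rect ((530.6900024414062, -266.5526428222656), (209.4010467529297, 126.64216613769531), 9.901087760925293) (263, 48, 126, 200)
corners [[439.8, -343.9], [419.5, -229.2], [622.4, -191.8], [643.2, -309.3]] [ 531.225 -268.55 ]
yaw 0.17538817928768713 206.31510487601238 116.48253087909791 119.32682012020601
ribs [ 502.1 -274.    12. ] [ 560.6 -263.5   12. ] rib z 0.012015278837673811 0.011943314892654253 rim 0.017940640426316382 floor 0.003921386235242943
scene proj [[338.0, 355.1], [295.2, 328.5], [345.9, 269.2], [388.0, 291.9]]
plate z 0.3320349992935027 cornersworld [ 540.6 -291.8  332. ] [ 533.5 -251.7  332. ]
tool [ 0.0182 -0.0207  0.018 ]
tool [0.0181 0.0201 0.018 ]
tilt along/across [np.float64(0.3323), np.float64(0.3322), np.float64(0.3321), np.float64(0.332)] [np.float64(0.3315), np.float64(0.3322), np.float64(0.3324)]
```

The ribs are at z = 12 mm and 59.4 mm apart, the tray is about 208x118 mm, and the scene projection agrees within about 1 px. Tray centre is (531.3, -268.7), yaw 0.175. Moving over it, then down to about 20 mm above the ribs.

Request:
move_arm:
  plan:
    - {"delta_pos": [0.025,0.002,0.02],"turn": [0,0,0],"fingers": 1}
    - {"delta_pos": [0.05,0.003,0.05],"turn": [0,0,0],"fingers": 1}
    - {"delta_pos": [0.0658,0.0042,0.09],"turn": [0,0,0],"fingers": 1}
    - {"delta_pos": [0.0658,0.0042,0.135],"turn": [0,0,0],"fingers": 1}
    - {"delta_pos": [0.0658,0.0042,0.18],"turn": [0,0,0],"fingers": 1}
    - {"delta_pos": [0.0658,0.0042,0.22],"turn": [0,0,0],"fingers": 1}
    - {"delta_pos": [0.0658,0.0042,0.25],"turn": [0,0,0],"fingers": 1}
    - {"delta_pos": [0.0658,0.0042,0.275],"turn": [0,0,0],"fingers": 1}
    - {"delta_pos": [0.0658,0.0042,0.29],"turn": [0,0,0],"fingers": 1}
    - {"delta_pos": [0.0658,0.0042,0.295],"turn": [0,0,0],"fingers": 1}
    - {"delta_pos": [0.0658,0.0042,0.295],"turn": [0,0,0],"fingers": 1}

```text
clock: 12.52
position: [0.4895, -0.2768, 0.0558]
ee_rot: [-0.088, 0.996, -0.0, 0.0]
ft_force: [0.1, 0.2, -2.7]
grip_width: 0.098
grasp_force: 88.9
```

```bash
python3 st.py
```

```text
12.525 [ 0.48948947 -0.27679783  0.05576892] [-8.81234773e-02  9.96109506e-01 -5.00018293e-05  3.21397258e-04] [ 0.09637434  0.24528146 -2.68778522] [-0.06863004  0.11319007  0.00360053]
0.021379687847460322 0.2626674588557948 -0.08569039082572043 -0.2985470827034755
```

Request:
move_arm:
  plan:
    - {"delta_pos": [0,0,0.005],"turn": [0,0,0],"fingers": 1}
    - {"delta_pos": [0,0,0.01],"turn": [0,0,0],"fingers": 1}
    - {"delta_pos": [0,0,0.014],"turn": [0,0,0],"fingers": 1}
    - {"delta_pos": [0,0,0.016],"turn": [0,0,0],"fingers": 1}
    - {"delta_pos": [0,0,0.018],"turn": [0,0,0],"fingers": 1}
    - {"delta_pos": [0,0,0.019],"turn": [0,0,0],"fingers": 1}
    - {"delta_pos": [0,0,0.019],"turn": [0,0,0],"fingers": 1}

```text
clock: 13.4
position: [0.4891, -0.2768, 0.0362]
ee_rot: [-0.088, 0.996, 0.0, -0.0]
ft_force: [-0.6, -0.5, -3.4]
grip_width: 0.103
grasp_force: 88.9
```

Request:
move_arm:
  plan:
    - {"delta_pos": [0,0,0.0005],"turn": [0,0,0],"fingers": 1}
    - {"delta_pos": [0,0,0.001],"turn": [0,0,0],"fingers": 1}
    - {"delta_pos": [0,0,0.0013],"turn": [0,0,0],"fingers": 1}
    - {"delta_pos": [0,0,0.0013],"turn": [0,0,0],"fingers": 1}

```text
clock: 13.9
position: [0.4891, -0.2769, 0.035]
ee_rot: [-0.088, 0.996, 0.0, 0.0]
ft_force: [-0.3, -0.4, -3.1]
grip_width: 0.101
grasp_force: 88.9
```

Request:
move_arm:
  plan:
    - {"delta_pos": [0,0,0.0005],"turn": [0,0,0],"fingers": 1}
    - {"delta_pos": [0,0,0.001],"turn": [0,0,0],"fingers": 1}
    - {"delta_pos": [0,0,0.001],"turn": [0,0,0],"fingers": 1}

```text
clock: 14.28
position: [0.4891, -0.2769, 0.0342]
ee_rot: [-0.088, 0.996, 0.0, 0.0]
ft_force: [-1.9, 0.3, 0.6]
grip_width: 0.099
grasp_force: 89.7
```

Request:
move_arm:
  plan:
    - {"delta_pos": [0,0,0.0005],"turn": [0,0,0],"fingers": 1}
    - {"delta_pos": [0,0,0.0005],"turn": [0,0,0],"fingers": 1}

```text
clock: 14.52
position: [0.4891, -0.2769, 0.0341]
ee_rot: [-0.088, 0.996, 0.0, 0.0]
ft_force: [-4.1, 2.9, 8.2]
grip_width: 0.099
grasp_force: 90.9
```

```bash
python3 st.py
```

```text
14.525 [ 0.4891097  -0.27690748  0.03411567] [-8.79095165e-02  9.96128425e-01  2.46449287e-04  1.31327187e-04] [-4.10937873  2.85240775  8.20902142] [0.50822229 0.89481537 0.00589088]
4.945281507362611 0.7533355215289649 -0.08539760685637954 -0.29881265161145304
```

Firm contact at the expected height. I'll ease the grip, then open slowly.

Request:
move_arm:
  plan:
    - {"delta_pos": [0,0,0],"turn": [0,0,0],"fingers": 1}
    - {"delta_pos": [0,0,0],"turn": [0,0,0],"fingers": 1}
    - {"delta_pos": [0,0,0],"turn": [0,0,0],"fingers": 0.8}
    - {"delta_pos": [0,0,0],"turn": [0,0,0],"fingers": 0.7}
    - {"delta_pos": [0,0,0],"turn": [0,0,0],"fingers": 0.6}
    - {"delta_pos": [0,0,0],"turn": [0,0,0],"fingers": 0.6}
  force: 20

```text
clock: 15.28
position: [0.4892, -0.2768, 0.0334]
ee_rot: [-0.088, 0.996, 0.0, 0.0]
ft_force: [-0.8, 0.1, 0.6]
grip_width: 0.403
grasp_force: 0.0
```

Request:
move_arm:
  plan:
    - {"delta_pos": [0,0,-0.01],"turn": [0,0,0],"fingers": 0.6}
    - {"delta_pos": [0,0,-0.03],"turn": [0,0,0],"fingers": 0.6}
    - {"delta_pos": [0,0,-0.06],"turn": [0,0,0],"fingers": 0.6}
    - {"delta_pos": [0,0,-0.1],"turn": [0,0,0],"fingers": 0.6}
    - {"delta_pos": [0,0,-0.15],"turn": [0,0,0],"fingers": 0.6}
    - {"delta_pos": [0,0,-0.2],"turn": [0,0,0],"fingers": 0.6}
    - {"delta_pos": [-0.03,0,-0.26],"turn": [0,0,0],"fingers": 0.6}
    - {"delta_pos": [-0.06,0,-0.31],"turn": [0,0,0],"fingers": 0.6}
    - {"delta_pos": [-0.06,0,-0.31],"turn": [0,0,0],"fingers": 0.6}
    - {"delta_pos": [-0.06,0,-0.31],"turn": [0,0,0],"fingers": 0.6}

```text
clock: 16.52
position: [0.5476, -0.2667, 0.344]
ee_rot: [-0.088, 0.996, -0.0, 0.0]
ft_force: [-0.1, -0.2, -0.3]
grip_width: 0.403
grasp_force: 0.0
```

```bash
python3 st.py; python3 - <<'E'
from h import *
c=snap("wrist"); cv2.imwrite("pics/w5.png",c["color"][:,:,::-1]); W=cloud(c)
o=W[...,:2]-[.5313,-.2687]; a=.175; X=o@[np.cos(a),np.sin(a)]; Y=o@[-np.sin(a),np.cos(a)]
b=(abs(X)<.09)&(abs(Y)<.05)
m=b&(abs(W[...,2]-.017)<.003); print("plate",m.sum(),*[np.percentile(q[m],[1,99]).round(4) for q in(X,Y)], np.median(W[m][:,2]))
q=W[m]; A=np.c_[X[m],Y[m],np.ones(m.sum())]; print("tilt",np.linalg.lstsq(A,q[:,2],rcond=None)[0].round(4))
r=cv2.minAreaRect((np.c_[X[m],Y[m]]*1000).astype(np.float32)); print(r)
s=snap("side"); W=cloud(s); o=W[...,:2]-[.5898,.0235]; a=-.139; X=o@[np.cos(a),np.sin(a)]; Y=o@[-np.sin(a),np.cos(a)]
b=(X>.002)&(X<.065)&(abs(Y)<.045)
for n,lo,hi in(("bush top",.09,.11),("block top",.055,.075)):
    m=b&(W[...,2]>lo)&(W[...,2]<hi); print(n,m.sum(),np.median(W[m],0).round(4),*[np.percentile(q[m],[3,97]).round(3) for q in(X,Y)],np.percentile(W[m][:,2],[10,90]).round(4))
E
```

```text
16.525 [ 0.54757437 -0.26670802  0.34404634] [-8.75902179e-02  9.96156573e-01 -1.68834198e-04  8.53335713e-05] [-0.12473279 -0.24754328 -0.31871089] [0.01878731 0.04120811 0.0655573 ]
0.0030910021169814695 -0.2771762901414163 -0.13341111339556433 -0.26392907987887004
plate 4165 [-0.0573  0.0615] [-0.0212  0.02  ] 0.016962402528206234
tilt [0.0018 0.0002 0.017 ]
((2.3466567993164062, -4.145172119140625), (90.89884948730469, 121.30364990234375), 89.954345703125)
bush top 181 [0.6164 0.0289 0.0965] [0.013 0.039] [-0.005  0.022] [0.0919 0.0988]
block top 551 [0.6075 0.04   0.0639] [0.003 0.048] [-0.035  0.038] [0.0585 0.0734]
```

View pics/w5.png

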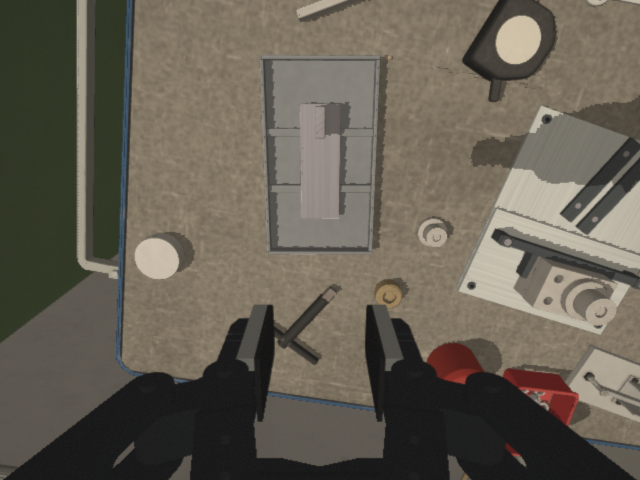

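The plate lies level across both ribs, with its top at z = 17 mm and tilt under 0.002. The stack stands on the pad with its top at about 98 mm, and everything else is where it was. Handing in.

```bash
python3 -c "
from workcell import hand_in; print(hand_in())"
```

```text
the job is handed in; nothing more can be done
None
```

The job is handed in: I drew the plate out along the slot with about 1 N sideways on the guide, the stack is standing on the pad, and the plate lies level across the tray's two ribs, done in about 17 s of the 58 s.

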